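# Index the laser-marking carousel and load the solid blank

## Task

Two look-alike steel blanks stand on the bench: one is solid, the other is bored hollow from below, so heft them to find the solid (heavier) one. Turn the marking station's carousel until the empty nest that fits the blank squarely faces the pointer at the loading point, and only then set the solid blank down upright in that nest, without dropping it. Leave the hollow blank standing on the bench, and do not disturb the screwdriver, cleaner bottle or gauge block.

Things in the scene. Friction and masses are not known exactly. Their poses are not given: they have to be found in the camera images.
- load (a point): Loading point: fixed to the marking station, on the robot's side, 105 mm from the carousel's vertical axis, at the height of the fitting nest's floor (55 mm above the bench). x axis: level, from this point to the carousel's axis (at +105 mm x); z up. A steel pointer post, 12 mm square, 38 mm high, marks it on the robot's side, 100 mm in front (-100 mm x).
- head (a point): Middle of the lower front edge of the fixed laser head, 195 mm above the bench; axes as the loading point's. The head overhangs the carousel from here back: 270 mm long (x), 110 mm wide, 165 mm tall; its front is 15 mm behind the loading point. A vertical gripper would strike it when loading: tilt the tool 30 to 45 degrees, the hand leaning back towards the robot (-x).
- bracket (a point): Where the fixed bracket meets the right side (-y) of the laser head, 255 mm above the bench; axes as the loading point's. The bracket, 75 mm deep and 50 mm tall, runs level from here to the right for 245 mm to the centre of the column: 55 x 45 mm, 514 mm tall, on a 130 x 110 mm foot plate.
- slot (a point): Centre of the fitting empty nest's floor (unloaded), 105 mm from the carousel's axis: a black cup, 52 mm inside, 62 mm outside, rim 11 mm above its floor; the floor is a spring seat. The carousel is an aluminium disc 320 mm wide, top 48 mm above the bench, six nests 60 degrees apart: four hold fixed blanks (tops 116 mm above the bench), one is this, one is empty but too small (28 mm).
- seat (a joint): Travel of the spring seat in the fitting nest, m: 0 up (unloaded), at most 0.006 down. It begins to sink at about 2.4 N and needs 0.4 N more per mm: the solid blank's own weight sinks it by 4 to 6 mm, the hollow blank's not at all.
- pin (a point): Centre of the top of one of six upright round steel pins for turning the carousel: 12 mm diameter, standing 43 mm above the disc (top 91 mm above the bench), 146 mm from the carousel's axis, every 60 degrees midway between nests. This pin is 30 degrees anticlockwise (seen from above) from the fitting nest; the other five are at further steps of 60 degrees.
- carousel (a joint): Angle of the carousel, rad: 0 when the fitting nest is exactly at the loading point, growing anticlockwise seen from above; it starts between 0.6 and 2.2, so it must be turned clockwise by that much (in one or more strokes). It turns stiffly (about 0.25 N m of friction, some 2 N at a pin) and stays where it is left.
- blank_a_center (a point): Centre, half-way up, of one of the two look-alike steel blanks: 64 mm tall, standing upright on the bench; a foot of 44 mm diameter and 22 mm height, above it a neck of 30 mm diameter up to the top, to grip by. It weighs either 0.42 to 0.58 kg (solid) or 0.12 to 0.18 kg (hollow); which cannot be seen, and its place tells nothing.
- blank_b_center (a point): Centre, half-way up, of the other blank, of the same shape and look; one of the two is solid and the other hollow. Weigh them to know which.
- screwdriver: Bystander: screwdriver about 120 mm long lying on the bench between the blanks. Origin at the middle of its underside.
- cleaner: Bystander: cleaner bottle, 54 mm diameter, 150 mm tall, upright beyond the blanks to the left. Origin at the centre of its underside.
- gauge_block: Bystander: dark steel block 50 x 30 x 20 mm to the right of the carousel. Origin at the centre of its underside.
Mind the look-alikes: they are no part of the job. Leave any pink or yellow look-alike of the part that bears blank_b_center alone.

How it is judged:
On the way:
1. the fitting nest faces the loading point (within 10 mm) (horizontal distance between slot and load below 0.01 m), for 0.3 s.
At the end, for the whole second after the job is handed in: The fitting nest is within 10 mm of the loading point, the carousel still; the solid blank stands released, upright (3 degrees) and at rest in that nest, centred within 8 mm, its weight sinking the seat over 2 mm; the hollow blank stands upright and at rest on the bench (horizontal distance between slot and load below 0.01 m and value of joint seat above 0.002 m and velocity of joint carousel between -0.03 and 0.03 rad/s and linear speed of each of blank_a, blank_b below 0.02 m/s and angle between each of blank_a_center, blank_b_center's own z axis and vertical below 0.06 rad and (((horizontal distance between blank_a_center and slot below 0.008 m and z of blank_a_center in the frame of load below 0.033 m) and height (world z) of blank_b_center below 0.036 m) or ((horizontal distance between blank_b_center and slot below 0.008 m and z of blank_b_center in the frame of load below 0.033 m) and height (world z) of blank_a_center below 0.036 m))); the robot touches nothing.
It fails at once if a blank brought into the nest before the nest faces the loading point (within 20 mm) (distance between any of blank_a_center, blank_b_center and slot below 0.045 m and horizontal distance between slot and load above 0.02 m).
It fails at once if a blank dropped (falling faster than 0.5 m/s, some 13 mm of free fall) ((linear speed of blank_a above 0.5 m/s and contact force between the fingers and blank_a below 0.1 N) or (linear speed of blank_b above 0.5 m/s and contact force between the fingers and blank_b below 0.1 N)).
It fails at once if a bystander moved by more than 30 mm (distance of any of screwdriver, cleaner, gauge_block from where it was at the start of the episode above 0.03 m).
It also fails if it takes over 72 s, if anything falls off the work surface, if the arm or the gripper's body presses on something with over 40 N, if the wrist force passes 120 N, or if a joint passes its speed limit or range.

## Robot

A 6-joint arm with a two-finger parallel gripper is mounted at the origin on the work surface. World frame = base frame: x ahead of the robot, y to its left, z up, the work surface at z = 0. Lengths are in m, angles in rad, forces in N, time in s.
With the tool pointing down it reaches from about 0.25 to 0.725 m from the base axis. Payload 4 kg.
Tool frame: the origin (TCP) lies on the centre line of the jaws, within the pads' length; the fingertips stand 17 mm ahead of it and the grasp point (between the pads) lies 2 mm behind it; z points along the fingers, y is the line along which they close (so a half turn about z gives the same grasp; the last joint's range is limited). The gripper opens to 85 mm and grips with 20 to 120 N. Pads are 22 mm wide; open, the fingers measure 114 mm over their backs; the gripper's body (76 mm by 85 mm) begins 54 mm behind the grasp point. The pads swing forward as they close: fully open they stand 13 mm farther back than shut.
Start: joints at [-1.287, 0.241, 0.005, 1.335, 0, 1.571], TCP at [0.14, -0.48, 0.248] pointing down, gripper open.
Joint ranges: [-2.72, 2.72], [-1.05, 1.87], [-1.09, 1.28], [-1.99, 2.15], [-1.42, 1.44], [-3.14, 3.14]. Speed limits (rad/s): [2.79, 2.79, 3.14, 3.14, 3.14, 3.14].

## Interface

Orientations are given as a unit quaternion [x, y, z, w].
In Python, from workcell import bot, camera, get_calibration gives the robot as it stands.
- The arm moves only by the tool apply_moves, never from a script. Its argument "steps" is a list of rows, each a list of 3 entries, a list of its own where there are three numbers: the shift along the tool's x, y, z as a fraction of full scale, then the turn, a rotation vector about the tool's x, y, z as a fraction of full scale, then the opening, from 0 (shut) to 1 (fully open). A call has exactly 8 rows; each row shifts and turns the commanded pose from where the row before left it, along the tool's axes as they then stand; what a row does not reach is not made up. Full scale, the value 1, is 20 cm for a shift and pi rad for a turn. A row lasts 1/12 s, in which the tool goes at most 41.7 mm and 7.16 degrees, less where a joint would pass 70% of its speed; a pose out of reach is approached as far as the arm can. A call with a number of a shift or a turn outside -1 to 1 is refused whole. A call with a gripper value outside its range is refused whole. The fingers move at their own pace and stop on an object; the grip force is fixed at half the most. Time passes only in rows, so rows that do not move let the fingers close, or fill a call up. It gives the time, the measured TCP pose, the force, the opening and the grip force at its end, in the units of the state.
- bot.get_obs(): the state, without advancing time (a new reading comes with each control period).
- camera(name): name is "side" or "top"; returns (picture, depth): 400x640x3 uint8, red, green, blue; 400x640 float32, m along the optical axis (not along the pixel's ray), 0 where there is no reading.
- get_calibration(name): a dict with "fov_y" (degrees; the focal length in pixels is half the picture's height over the tangent of half this angle, whatever the lens; pixels are square), "cx", "cy" (the principal point, pixels), "rvec" (rotation vector, rad) and "tvec" (3), from world to camera coordinates, as OpenCV has them. Camera axes: x right, y down, z forward; pixel columns grow to the right and rows downward; lengths in m; the calibration is good to about 2 mm. A picture is of the moment at which its call begins. get_calibration takes no time and is no camera call.
- bot.job_done(): hands the job in; it is judged then, once.
The state is a dict: "clock": time; "joint_pos": joint angles; "joint_vel": joint speeds; "tau": joint torques, N m; "eef_pos": TCP position; "tool_rot": TCP orientation; "ft_force": force on the tool from outside, world axes, zero at the start; "ft_torque": the same for the moment, N m; "grip_width": finger opening in m; "grasp_force": force on a finger pad.
Only numpy, scipy, OpenCV 4.12 (cv2) and the standard library are available. Lean on these libraries where they do the work, as an engineer would, in place of code of your own. Each camera call takes 0.05 s, during which the arm holds its last target. There are 200 camera calls.

## Working session

There is one attempt and no reset: what is moved stays moved. The work goes in short steps, Python scripts to look and compute and a tool call to move; the robot and the scene stay as the last step left them, time stands still between calls to the robot, and variables do not carry over. Pictures are saved under pics/ and viewed, at most 10 in all, crops included, and the job is handed in when it is done.

Besides the shell and the picture viewer there is one more tool, called after "Request:" in YAML: its name, and indented under it one key for each argument. apply_moves: Moves the arm, as the interface text tells. Its arguments: {"type":"object","properties":{"steps":{"type":"array"}},"required":["steps"]}

```bash
mkdir -p pics; ls; cat > h.py <<'E'
import numpy as np,cv2
from workcell import bot,camera,get_calibration
from scipy.spatial.transform import Rotation as R
def cal(n):
    c=get_calibration(n); f=200/np.tan(np.radians(c['fov_y'])/2)
    return f,c['cx'],c['cy'],cv2.Rodrigues(np.array(c['rvec'],float))[0],np.array(c['tvec'],float)
def grab(n,name):
    p,d=camera(n); cv2.imwrite(f'pics/{name}.png',p[:,:,::-1]); np.save(f'pics/{name}.npy',d); return p,d
def atz(n,u,v,z):
    f,cx,cy,Rm,t=cal(n); r=Rm.T@np.array([(u-cx)/f,(v-cy)/f,1]); o=-Rm.T@t
    return o+r*(z-o[2])/r[2]
def cloud(n,d):
    f,cx,cy,Rm,t=cal(n); v,u=np.mgrid[:400,:640]
    return (np.dstack([(u-cx)/f*d,(v-cy)/f*d,d])-t)@Rm
def proj(n,P):
    f,cx,cy,Rm,t=cal(n); c=Rm@np.array(P)+t; return c[0]/c[2]*f+cx,c[1]/c[2]*f+cy
E
python3 - <<'E'
from h import *
np.set_printoptions(precision=4,suppress=True)
print(bot.get_obs())
for n in('top','side'):
    grab(n,n+'0'); f,cx,cy,Rm,t=cal(n); print(n,f,cx,cy,-Rm.T@t,Rm)
E
```

```text
pics
{'clock': 0.0, 'joint_pos': array([-1.287 ,  0.2414,  0.0037,  1.3352, -0.    ,  1.5708]), 'joint_vel': array([ 0.0023,  0.0009,  0.0017, -0.0016,  0.0009, -0.0019]), 'tau': array([  0.0016, -37.2321,  25.2407,   0.017 ,   0.0001,  -0.    ]), 'eef_pos': array([ 0.1398, -0.4794,  0.2474]), 'tool_rot': array([ 0.9899,  0.1414, -0.0002, -0.001 ]), 'ft_force': array([-0.3842,  0.2043,  0.532 ]), 'ft_torque': array([ 0.0023, -0.0187,  0.0033]), 'grasp_force': 0.0, 'grip_width': 0.08528980652129312}
top 508.54425831516505 326.9606340650229 195.98284224656337 [0.2652 0.0441 1.4212] [[-0.0179 -0.9998 -0.0103]
 [-0.9827  0.0195 -0.1844]
 [ 0.1845  0.0068 -0.9828]]
side 519.9848499011799 315.0890375269564 201.17361432728308 [0.2128 1.026  0.9228] [[-0.9541 -0.2986 -0.0212]
 [-0.1581  0.5629 -0.8113]
 [ 0.2542 -0.7707 -0.5843]]
```

View pics/top0.png

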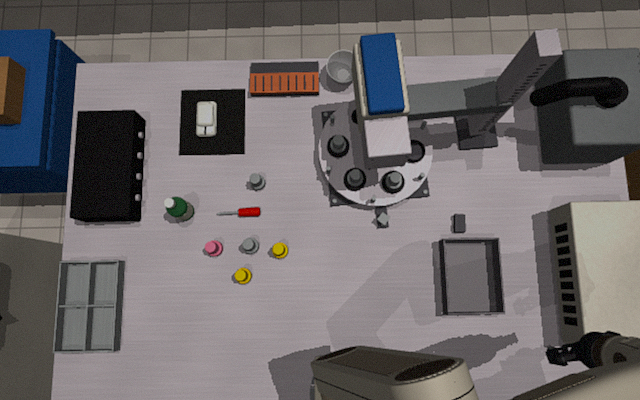

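View pics/side0.png

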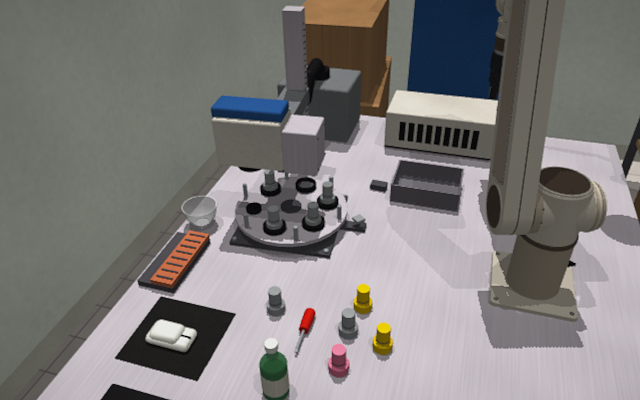

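The grey blanks are at top (256,181) and (249,245), side (275,300) and (348,322). The pink (213,248) and yellow (279,250), (242,275) ones are look-alikes. In the side view the large empty nest is at about (306,185), the small one at (254,208), and the pointer at (357,222). I'll confirm in enlarged crops.

```bash
python3 - <<'E'
from h import *
np.set_printoptions(precision=4,suppress=True)
s=cv2.imread('pics/side0.png');t=cv2.imread('pics/top0.png')
a=cv2.resize(s[160:260,220:380],(800,500),interpolation=cv2.INTER_CUBIC);cv2.imwrite('pics/c1.png',a)
b=cv2.resize(t[90:290,190:450],(780,600),interpolation=cv2.INTER_CUBIC);cv2.imwrite('pics/c2.png',b)
P=cloud('top',np.load('pics/top0.npy'));Q=cloud('side',np.load('pics/side0.npy'))
for nm,(u,v) in dict(A=(256,181),B=(249,245)).items():
    w=P[v-25:v+25,u-22:u+22].reshape(-1,3); m=w[(w[:,2]>.055)&(w[:,2]<.07)]
    print(nm,len(m),(m.min(0)+m.max(0))/2,np.ptp(m,axis=0), m.mean(0))
for z,pts in ((.048,[(306,185),(254,208)]),):
    for p in pts: print(p,atz('side',*p,z))
E
```

```text
A 93 [0.5745 0.2524 0.063 ] [0.0278 0.0277 0.0133] [0.5744 0.2524 0.0642]
B 101 [0.3689 0.2739 0.0624] [0.0823 0.0382 0.0136] [0.3928 0.27   0.0648]
(306, 185) [ 0.6447 -0.2     0.048 ]
(254, 208) [ 0.7506 -0.0493  0.048 ]
```

View pics/c1.png

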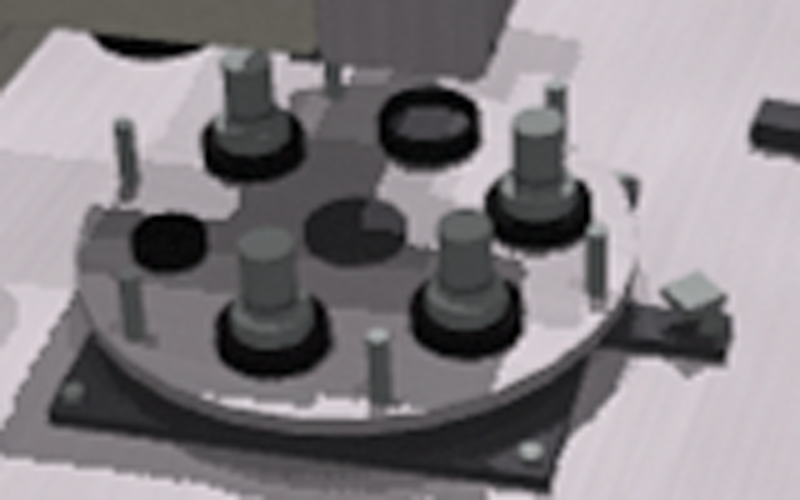

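View pics/c2.png

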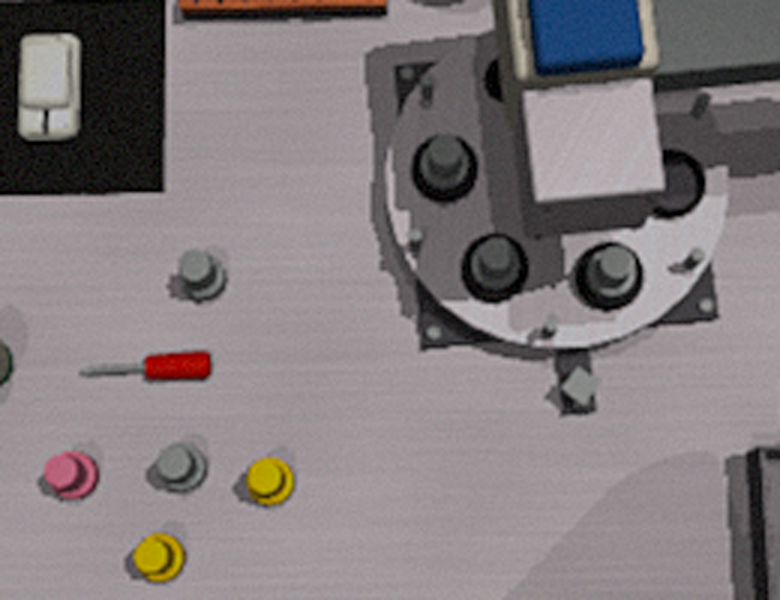

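The side crop confirms the fitting empty nest at c1 (430,120) and the small one at (170,242). The top crop shows two grey blanks, next to the pink and yellow look-alikes. Next I fit the carousel.

```bash
python3 - <<'E'
from h import *
from scipy.optimize import least_squares
np.set_printoptions(precision=4,suppress=True)
S=lambda p:(220+(p[0]+.5)/5-.5,160+(p[1]+.5)/5-.5); T=lambda p:(190+(p[0]+.5)/3-.5,90+(p[1]+.5)/3-.5)
o=[]  # cam, pix, radius, angle deg, z
for k,p in {3:(268,243),4:(466,222),5:(538,120)}.items(): o.append(('side',S(p),.105,60*k,.116))
o.append(('side',S((430,118)),.105,0,.066)); o.append(('side',S((170,241)),.105,120,.060))
for j,p in {1:(125,124),3:(377,336),4:(597,231),5:(555,91)}.items(): o.append(('side',S(p),.146,30+60*j,.091))
for k,p in {3:(447,155),4:(497,253),5:(616,263)}.items(): o.append(('top',T(p),.105,60*k,.116))
for j,p in {5:(698,256),4:(548,325),3:(414,236)}.items(): o.append(('top',T(p),.146,30+60*j,.091))
def res(q):
    r=[]
    for n,p,rad,a,z in o:
        w=atz(n,*p,z); a=q[2]+np.radians(a); r+=list(w[:2]-[q[0]+rad*np.cos(a),q[1]+rad*np.sin(a)])
    return np.array(r)
q=least_squares(res,[.7,-.1,-1.6],loss='soft_l1',f_scale=.003).x
print(q,np.degrees(q[2]));print(res(q).reshape(-1,2)*1000)
P=cloud('top',np.load('pics/top0.npy'));Q=cloud('side',np.load('pics/side0.npy'))
u,v=map(int,T((580,384))); print('ptr',u,v,P[v-2:v+3,u-2:u+3].reshape(-1,3).mean(0))
u,v=map(int,S((695,292))); print('ptr side',u,v,Q[v-1:v+2,u-1:u+2].reshape(-1,3).mean(0))
for z in(.038,.043,.048,.093): print(z,atz('top',*T((580,384)),z),atz('side',*S((695,293)),z))
for nm,(u,v) in dict(A=(256,181),B=(249,245)).items():
    w=P[v-12:v+12,u-14:u+14].reshape(-1,3); m=w[(w[:,2]>.058)&(w[:,2]<.07)]
    print(nm,len(m),(m.min(0)+m.max(0))/2,np.ptp(m,axis=0), np.median(m,0))
print(atz('side',275,292.5,.064),atz('side',348,313.5,.064),atz('top',*T((198,266)),.064),atz('top',*T((178,460)),.064))
E
```

```text
[ 0.651  -0.0821 -1.6621] -95.22869640241433
[[-0.6692 -1.0173]
 [ 0.5712 -2.8511]
 [ 0.6594 -1.0988]
 [-1.5509  3.1352]
 [-1.6702  3.0091]
 [-1.3789  0.2896]
 [ 0.8977 -0.3024]
 [ 0.4894  0.563 ]
 [-0.8471  6.6334]
 [-2.7813 -3.0911]
 [ 2.4036 -0.9586]
 [ 0.8851 -0.2272]
 [ 0.2632 -1.5559]
 [ 1.5137  1.7336]
 [ 0.7323 -0.3338]]
ptr 383 217 [ 0.4632 -0.0989  0.0384]
ptr side 358 218 [ 0.4592 -0.0981  0.0372]
0.038 [ 0.4614 -0.0989  0.038 ] [ 0.4572 -0.0966  0.038 ]
0.043 [ 0.4607 -0.0983  0.043 ] [ 0.4558 -0.0902  0.043 ]
0.048 [ 0.46   -0.0978  0.048 ] [ 0.4544 -0.0839  0.048 ]
0.093 [ 0.4536 -0.0932  0.093 ] [ 0.442  -0.0268  0.093 ]
A 92 [0.5745 0.2524 0.0639] [0.0278 0.0277 0.0114] [0.5739 0.2521 0.0645]
B 96 [0.3954 0.2693 0.0639] [0.0292 0.0277 0.0107] [0.3961 0.2692 0.0652]
[0.5681 0.2576 0.064 ] [0.393 0.272 0.064] [0.5731 0.2478 0.064 ] [0.3963 0.2642 0.064 ]
```

```bash
python3 - <<'E'
from h import *
np.set_printoptions(precision=4,suppress=True)
T=lambda p:(190+(p[0]+.5)/3-.5,90+(p[1]+.5)/3-.5)
P=cloud('top',np.load('pics/top0.npy'))
for p in [(433,331),(705,304),(405,72)]:
    u,v=T(p); print('bolt',P[round(v),round(u)],atz('top',u,v,.012))
# head front part: top surfaces
w=P[20:170,330:430].reshape(-1,3)
h,e=np.histogram(w[:,2],bins=np.arange(.1,.5,.01)); print([(round(a,2),b) for a,b in zip(e,h) if b>40])
pic=cv2.imread('pics/top0.png')
for lo,hi in((.35,.37),(.18,.30)):
    m=w[(w[:,2]>lo)&(w[:,2]<hi)]
    if len(m)>20:
        r=cv2.minAreaRect((m[:,:2]*1000).astype(np.float32)); print(lo,r)
Q=P[190:235,365:400].reshape(-1,3); m=Q[Q[:,2]>.03]; print('post',len(m),m.min(0),m.max(0),cv2.minAreaRect((m[:,:2]*1000).astype(np.float32)))
m=P[20:200,300:450].reshape(-1,3); m=m[(m[:,2]>.043)&(m[:,2]<.053)]
print('disc x min',m[:,0].min(),'y',m[:,1].min(),m[:,1].max())
from scipy.optimize import least_squares
import scipy.spatial as sp
hl=m[sp.ConvexHull(m[:,:2]).vertices][:,:2]; s=least_squares(lambda q:np.hypot(*(hl-q[:2]).T)-.16,[.65,-.08],loss='soft_l1',f_scale=.002); print(s.x)
E
```

```text
bolt [0.5154 0.0344 0.0258] [0.5179 0.0343 0.012 ]
bolt [ 0.5369 -0.221   0.021 ] [ 0.5386 -0.2218  0.012 ]
bolt [0.7721 0.0553 0.0128] [0.7735 0.0562 0.012 ]
[(np.float64(0.11), np.int64(95)), (np.float64(0.2), np.int64(49)), (np.float64(0.21), np.int64(80)), (np.float64(0.22), np.int64(70)), (np.float64(0.23), np.int64(106)), (np.float64(0.24), np.int64(109)), (np.float64(0.25), np.int64(113)), (np.float64(0.26), np.int64(121)), (np.float64(0.27), np.int64(317)), (np.float64(0.28), np.int64(538)), (np.float64(0.29), np.int64(94)), (np.float64(0.3), np.int64(112)), (np.float64(0.31), np.int64(1718)), (np.float64(0.32), np.int64(170)), (np.float64(0.33), np.int64(874)), (np.float64(0.34), np.int64(105)), (np.float64(0.35), np.int64(925)), (np.float64(0.36), np.int64(1899))]
0.35 ((744.9718627929688, -74.90609741210938), (186.20462036132812, 80.7952880859375), 4.4758477210998535)
0.18 ((697.1123657226562, -111.35033416748047), (266.8438720703125, 176.12045288085938), 4.5621562004089355)
post 617 [ 0.2652 -0.145   0.032 ] [0.5384 0.0441 1.4212] ((398.040771484375, -53.601837158203125), (96.67234802246094, 315.2738342285156), 70.70221710205078)
disc x min 0.5102354978521303 y -0.24132526453940048 0.09069361735398636
[ 0.6595 -0.0812]
```

Request:
apply_moves:
  steps:
    - [[0,0,0],[0,0,0.032],0.4]
    - [[0,0,0],[0,0,0.032],0.4]
    - [[0,0,0],[0,0.039,0],0.4]
    - [[0,0,0],[0,0.039,0],0.4]
    - [[0,0,0],[0,0.039,0],0.4]
    - [[0,0,0],[0,0.039,0],0.4]
    - [[0,0,0],[0,0.039,0],0.4]
    - [[0,0,0],[0,0,0],0.4]

```text
clock: 0.77
eef_pos: [0.1371, -0.4791, 0.2454]
tool_rot: [0.952, 0.036, 0.302, -0.015]
ft_force: [-0.1, 1.4, -0.2]
grip_width: 0.0343
grasp_force: 0.0
```

```bash
cat >> h.py <<'E'
def st():
    o=bot.get_obs(); Rm=R.from_quat(o['tool_rot']).as_matrix(); return o,o['eef_pos'],Rm
def go(*ts):
    """tool-frame shifts (row units) from measured pose through targets"""
    o,p,Rm=st(); print('t',o['clock'].round(2),'p',p.round(4),'z',Rm[:,2].round(3),'y',Rm[:,1].round(3))
    for t in ts:
        d=Rm.T@(np.array(t)-p)/.2; n=np.linalg.norm(d)/.19; print(np.round(d,3),'rows>=',n.round(2)); p=np.array(t)
E
python3 -c "
from h import *
go((.555,-.202,.20),(.569,-.201,.076))"
```

```text
Traceback (most recent call last):
  File "h.py", line 21, in go
    o,p,Rm=st(); print('t',o['clock'].round(2),'p',p.round(4),'z',Rm[:,2].round(3),'y',Rm[:,1].round(3))
                           ^^^^^^^^^^^^^^^^
AttributeError: 'float' object has no attribute 'round'
```

```bash
sed -i "s/o\['clock'\].round(2)/round(o['clock'],2)/" h.py; python3 -c "
from h import *
go((.500,-.207,.20),(.569,-.201,.076))"
```

```text
t 0.77 p [ 0.1371 -0.4791  0.2454] z [ 0.575  0.05  -0.817] y [ 0.077 -0.997 -0.007]
[ 1.427 -1.215  1.296] rows>= 12.0
[-0.075  0.001  0.706] rows>= 3.74
```

Request:
apply_moves:
  steps:
    - [[0.102,-0.087,0.093],[0,0,0],0.4]
    - [[0.102,-0.087,0.093],[0,0,0],0.4]
    - [[0.102,-0.087,0.093],[0,0,0],0.4]
    - [[0.102,-0.087,0.093],[0,0,0],0.4]
    - [[0.102,-0.087,0.093],[0,0,0],0.4]
    - [[0.102,-0.087,0.093],[0,0,0],0.4]
    - [[0.102,-0.087,0.093],[0,0,0],0.4]
    - [[0.102,-0.087,0.093],[0,0,0],0.4]

```text
clock: 1.43
eef_pos: [0.3482, -0.3218, 0.2205]
tool_rot: [0.953, 0.039, 0.301, -0.012]
ft_force: [0.1, -1.0, -0.1]
grip_width: 0.0337
grasp_force: 0.0
```

Request:
apply_moves:
  steps:
    - [[0.102,-0.087,0.093],[0,0,0],0.4]
    - [[0.102,-0.087,0.093],[0,0,0],0.4]
    - [[0.102,-0.087,0.093],[0,0,0],0.4]
    - [[0.102,-0.087,0.093],[0,0,0],0.4]
    - [[0.102,-0.087,0.093],[0,0,0],0.4]
    - [[0.102,-0.087,0.093],[0,0,0],0.4]
    - [[0,0,0],[0,0,0],0.4]
    - [[0,0,0],[0,0,0],0.4]

```text
clock: 2.1
eef_pos: [0.5029, -0.2033, 0.1993]
tool_rot: [0.953, 0.041, 0.301, -0.013]
ft_force: [-0.9, -0.9, -0.2]
grip_width: 0.0345
grasp_force: 0.0
```

```bash
python3 -c "
from h import *
go((.569,-.201,.076)); print(bot.get_obs()['ft_force'])"
```

```text
t 2.1 p [ 0.5029 -0.2033  0.1993] z [ 0.572  0.049 -0.819] y [ 0.087 -0.996  0.001]
[-0.084  0.017  0.694] rows>= 3.68
[-0.90404121 -0.9235471  -0.16806368]
```

Request:
apply_moves:
  steps:
    - [[-0.084,0.017,0.1],[0,0,0],0.4]
    - [[0,0,0.15],[0,0,0],0.4]
    - [[0,0,0.15],[0,0,0],0.4]
    - [[0,0,0.15],[0,0,0],0.4]
    - [[0,0,0.09],[0,0,0],0.4]
    - [[0,0,0.054],[0,0,0],0.4]
    - [[0,0,0],[0,0,0],0.4]
    - [[0,0,0],[0,0,0],0.4]

```text
clock: 2.77
eef_pos: [0.5675, -0.204, 0.0761]
tool_rot: [0.953, 0.039, 0.301, -0.012]
ft_force: [0.2, 0.7, 1.6]
grip_width: 0.034
grasp_force: 0.0
```

```bash
python3 - <<'E'
from h import *
go((.569,-.201,.076)); print(bot.get_obs()['ft_force'])
s,_=grab('side','s1');t,_=grab('top','t1')
a=cv2.resize(s[150:250,250:390],(560,400),interpolation=cv2.INTER_CUBIC);b=cv2.resize(t[140:240,340:450],(440,400),interpolation=cv2.INTER_CUBIC)
cv2.imwrite('pics/c3.png',np.hstack([a[:,:360],b])[:,:,::-1])
E
```

```text
t 2.77 p [ 0.5675 -0.204   0.0761] z [ 0.572  0.047 -0.819] y [ 0.082 -0.997 -0.   ]
[ 0.007 -0.014  0.005] rows>= 0.09
[0.21492835 0.70605925 1.58547591]
```

View pics/c3.png

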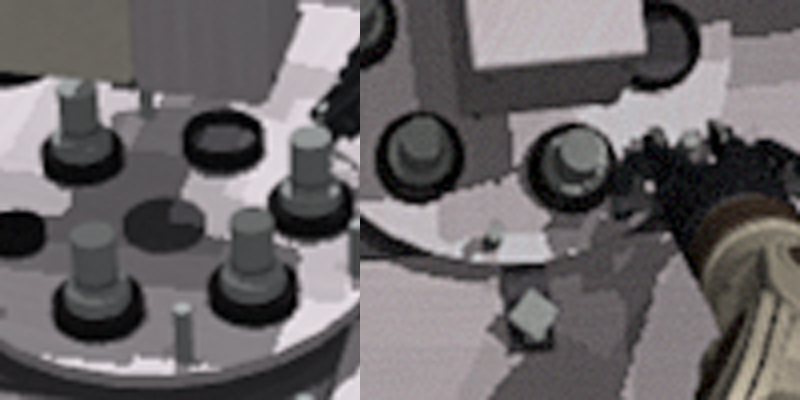

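The top half shows the pin at about (692,148), between the open fingers. The nests are undisturbed. Now I close on it.

Request:
apply_moves:
  steps:
    - [[0,0,0],[0,0,0],0]
    - [[0,0,0],[0,0,0],0]
    - [[0,0,0],[0,0,0],0]
    - [[0,0,0],[0,0,0],0]
    - [[0,0,0],[0,0,0],0]
    - [[0,0,0],[0,0,0],0]
    - [[0,0,0],[0,0,0],0]
    - [[0,0,0],[0,0,0],0]

```text
clock: 3.53
eef_pos: [0.5689, -0.2042, 0.0779]
tool_rot: [0.952, 0.039, 0.303, -0.012]
ft_force: [-1.7, -0.5, 5.7]
grip_width: 0.01
grasp_force: 58.7
```

```bash
python3 - <<'E'
from h import *
go((.569,-.201,.076)); print(bot.get_obs()['ft_force'])
# arc plan
o,p,Rm=st()
ax=np.array([.655,-.082]); a0=np.arctan2(*(p[:2]-ax)[::-1]); r=np.hypot(*(p[:2]-ax)); print(np.degrees(a0),r)
a1=np.radians(184.75-30-360); n=20; q=p.copy()
for i in range(1,n+1):
    a=a0+(a1-a0)*i/n; t=np.array([*(ax+r*np.array([np.cos(a),np.sin(a)])),p[2]]); print((Rm.T@(t-q)/.2).round(3)); q=t
print(q)
E
```

```text
t 3.53 p [ 0.5689 -0.2042  0.0779] z [ 0.575  0.046 -0.817] y [ 0.082 -0.997  0.002]
[-0.004 -0.016  0.009] rows>= 0.1
[-1.65837271 -0.48909084  5.73162977]
-125.17548804855763 0.14948493217884545
[-0.032 -0.035 -0.022]
[-0.03  -0.037 -0.021]
[-0.027 -0.04  -0.019]
[-0.025 -0.042 -0.018]
[-0.023 -0.044 -0.016]
[-0.02  -0.046 -0.014]
[-0.017 -0.048 -0.012]
[-0.015 -0.049 -0.01 ]
[-0.012 -0.05  -0.008]
[-0.009 -0.051 -0.006]
[-0.006 -0.052 -0.004]
[-0.003 -0.052 -0.002]
[ 0.    -0.052 -0.   ]
[ 0.003 -0.052  0.002]
[ 0.006 -0.052  0.004]
[ 0.009 -0.051  0.006]
[ 0.012 -0.05   0.008]
[ 0.015 -0.049  0.01 ]
[ 0.017 -0.048  0.012]
[ 0.02  -0.046  0.014]
[ 0.51979758 -0.0182344   0.0778757 ]
```

Request:
apply_moves:
  steps:
    - [[-0.032,-0.035,-0.022],[0,0,0],0]
    - [[-0.03,-0.037,-0.021],[0,0,0],0]
    - [[-0.027,-0.04,-0.019],[0,0,0],0]
    - [[-0.025,-0.042,-0.018],[0,0,0],0]
    - [[-0.023,-0.044,-0.016],[0,0,0],0]
    - [[-0.02,-0.046,-0.014],[0,0,0],0]
    - [[-0.017,-0.048,-0.012],[0,0,0],0]
    - [[0,0,0],[0,0,0],0]

```text
clock: 4.2
eef_pos: [0.5195, -0.1507, 0.0777]
tool_rot: [0.953, 0.038, 0.302, -0.009]
ft_force: [-16.6, -6.9, 18.7]
grip_width: 0.0101
grasp_force: 61.5
```

```bash
python3 - <<'E'
from h import *
go((.569,-.201,.076)); o=bot.get_obs();print(o['ft_force'],o['ft_torque'])
E
```

```text
t 4.2 p [ 0.5195 -0.1507  0.0777] z [ 0.574  0.041 -0.818] y [ 0.078 -0.997  0.005]
[0.18  0.27  0.139] rows>= 1.86
[-16.6229848   -6.90940335  18.6579474 ] [-1.11206522  1.21816254 -0.67773475]
```

Request:
apply_moves:
  steps:
    - [[0,0,0],[0,0,0],0.25]
    - [[0,0,0],[0,0,0],0.25]
    - [[0.008,0,-0.012],[0,0,0],0.25]
    - [[0.008,0,-0.012],[0,0,0],0.25]
    - [[0,0,0],[0,0,0],0.25]
    - [[0,0,0],[0,0,0],0.25]
    - [[0,0,0],[0,0,0],0.25]
    - [[0,0,0],[0,0,0],0.25]

```text
clock: 4.87
eef_pos: [0.5207, -0.1487, 0.0818]
tool_rot: [0.953, 0.04, 0.301, -0.013]
ft_force: [0.3, 0.3, 1.0]
grip_width: 0.0216
grasp_force: 0.0
```

```bash
python3 - <<'E'
from h import *
go((.569,-.201,.076)); o=bot.get_obs();print(o['ft_force'],o['ft_torque'])
P=cloud('top',grab('top','t2')[1])
s=cv2.imread('pics/t2.png'); cv2.imwrite('pics/c4.png',cv2.resize(s[110:230,310:450],(700,600),interpolation=cv2.INTER_CUBIC))
E
```

```text
t 4.87 p [ 0.5207 -0.1487  0.0818] z [ 0.573  0.048 -0.818] y [ 0.083 -0.997 -0.   ]
[0.163 0.281 0.149] rows>= 1.88
[0.33533004 0.32731691 0.96189759] [-0.02942966  0.58757032 -0.0436934 ]
```

View pics/c4.png

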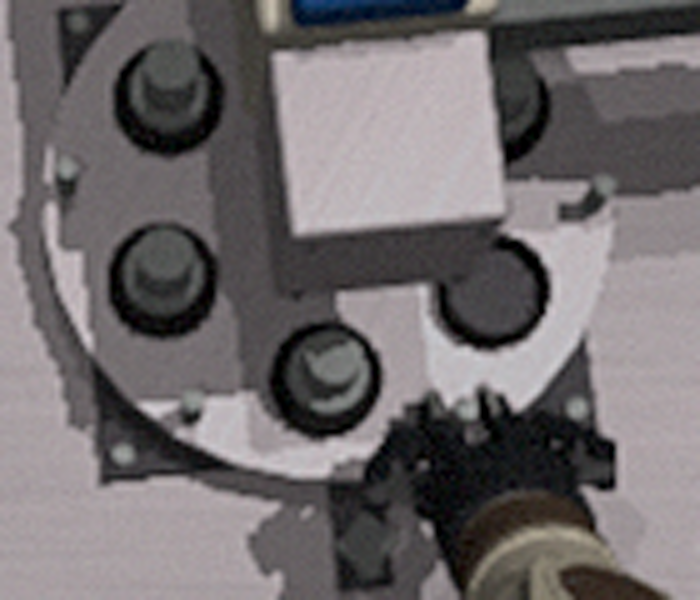

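The pin sits between the fingers at crop (470,408), and the nest rim centre is at (492,293), now much closer to the pointer. I'll refine the axis and angle.

```bash
python3 - <<'E'
from h import *
from scipy.optimize import least_squares
np.set_printoptions(precision=4,suppress=True)
C=lambda p:(310+(p[0]+.5)/5-.5,110+(p[1]+.5)/5-.5)
L=[((492,292),.105,0,.066),((326,381),.105,-60,.066),((163,280),.105,-120,.066),((169,98),.105,180,.066),
 ((470,407),.146,-30,.091),((192,405),.146,-90,.091),((66,168),.146,-150,.091),((602,186),.146,30,.091)]
W=np.array([atz('top',*C(p),z)[:2] for p,_,_,z in L])
f=lambda q:(W-np.array([[q[0]+r*np.cos(q[2]+np.radians(a)),q[1]+r*np.sin(q[2]+np.radians(a))] for _,r,a,_ in L])).ravel()
q=least_squares(f,[.655,-.082,-2.2]).x; print(q,np.degrees(q[2]),'to turn',np.degrees(q[2])+360-184.75);print(f(q).reshape(-1,2)*1000)
o,p,Rm=st(); ax=q[:2]; a5=q[2]-np.pi/6
print('pin5',ax+.146*np.array([np.cos(a5),np.sin(a5)]),'tcp',p)
E
```

```text
[ 0.6517 -0.0829 -2.1453] -122.9177897245128 to turn 52.3322102754872
[[-1.4749  1.5338]
 [-1.552   0.5048]
 [-0.2968 -0.3594]
 [-1.1672 -0.7851]
 [ 2.7442 -1.5342]
 [-0.6525  0.5629]
 [ 1.8572 -0.8836]
 [ 0.542   0.9609]]
pin5 [ 0.5217 -0.1494] tcp [ 0.5207 -0.1487  0.0817]
```

```bash
python3 - <<'E'
from h import *
o,p,Rm=st()
ax=np.array([.652,-.083]); a0=np.arctan2(*(p[:2]-ax)[::-1]); r=np.hypot(*(p[:2]-ax)); print(np.degrees(a0),r)
a1=np.radians(154.75-360); n=14; q=p.copy()
for i in range(1,n+1):
    a=a0+(a1-a0)*i/n; t=np.array([*(ax+.146*np.array([np.cos(a),np.sin(a)])),p[2]]); print((Rm.T@(t-q)/.2).round(3)); q=t
E
```

```text
-153.43481313147387 0.14684308085032405
[-0.01  -0.046 -0.007]
[-0.011 -0.045 -0.008]
[-0.008 -0.046 -0.006]
[-0.006 -0.047 -0.004]
[-0.003 -0.047 -0.002]
[-0.001 -0.047 -0.001]
[ 0.002 -0.047  0.001]
[ 0.004 -0.047  0.003]
[ 0.006 -0.046  0.005]
[ 0.009 -0.046  0.006]
[ 0.011 -0.045  0.008]
[ 0.014 -0.044  0.01 ]
[ 0.016 -0.043  0.011]
[ 0.018 -0.042  0.013]
```

Request:
apply_moves:
  steps:
    - [[-0.01,-0.046,-0.007],[0,0,0],0.22]
    - [[-0.011,-0.045,-0.008],[0,0,0],0.22]
    - [[-0.008,-0.046,-0.006],[0,0,0],0.22]
    - [[-0.006,-0.047,-0.004],[0,0,0],0.22]
    - [[-0.003,-0.047,-0.002],[0,0,0],0.22]
    - [[-0.001,-0.047,-0.001],[0,0,0],0.22]
    - [[0.002,-0.047,0.001],[0,0,0],0.22]
    - [[0.004,-0.047,0.003],[0,0,0],0.22]

```text
clock: 5.58
eef_pos: [0.506, -0.074, 0.0819]
tool_rot: [0.953, 0.04, 0.301, -0.013]
ft_force: [-1.1, -2.3, -0.8]
grip_width: 0.0185
grasp_force: 1.0
```

Request:
apply_moves:
  steps:
    - [[0.006,-0.046,0.005],[0,0,0],0.22]
    - [[0.009,-0.046,0.006],[0,0,0],0.22]
    - [[0.011,-0.045,0.008],[0,0,0],0.22]
    - [[0.014,-0.044,0.01],[0,0,0],0.22]
    - [[0.016,-0.043,0.011],[0,0,0],0.22]
    - [[0.018,-0.042,0.013],[0,0,0],0.22]
    - [[0,0,0],[0,0,0],0.22]
    - [[0,0,0],[0,0,0],0.22]

```text
clock: 6.25
eef_pos: [0.5204, -0.0192, 0.082]
tool_rot: [0.953, 0.041, 0.301, -0.013]
ft_force: [-0.3, 0.7, -0.0]
grip_width: 0.0188
grasp_force: 0.0
```

Request:
apply_moves:
  steps:
    - [[0,0,0],[0,0,0],0]
    - [[0,0,0],[0,0,0],0]
    - [[0,0,0],[0,0,0],0]
    - [[0,0,0],[0,0,0],0]
    - [[0,0,0],[0,0,0],0]
    - [[0,0,0],[0,0,0],0.3]
    - [[0,0,0],[0,0,0],0.3]
    - [[0,0,0],[0,0,0],0.3]

```text
clock: 6.92
eef_pos: [0.5203, -0.0211, 0.082]
tool_rot: [0.953, 0.039, 0.301, -0.012]
ft_force: [-0.4, 0.8, 0.5]
grip_width: 0.0258
grasp_force: 0.0
```

```bash
python3 - <<'E'
from h import *
go((.569,-.201,.076)); o=bot.get_obs();print(o['ft_force'],o['ft_torque'])
E
```

```text
t 6.92 p [ 0.5203 -0.0211  0.082 ] z [ 0.573  0.047 -0.818] y [ 0.082 -0.997  0.   ]
[0.121 0.916 0.122] rows>= 4.91
[-0.43429513  0.79643341  0.50466562] [-0.03249409  0.55732059  0.04156348]
```

Request:
apply_moves:
  steps:
    - [[0,0,-0.1],[0,0,0],0.3]
    - [[0,0,-0.16],[0,0,0],0.3]
    - [[0,0,-0.16],[0,0,0],0.3]
    - [[0,0,-0.16],[0,0,0],0.3]
    - [[0,-0.18,0],[0,0,0],0.7]
    - [[0,-0.18,0],[0,0,0],0.7]
    - [[0,-0.18,0],[0,0,0],0.7]
    - [[0,-0.18,0],[0,0,0],0.7]

```text
clock: 7.58
eef_pos: [0.4466, 0.0671, 0.1777]
tool_rot: [0.951, 0.071, 0.301, -0.025]
ft_force: [-0.6, -0.2, 1.0]
grip_width: 0.0595
grasp_force: 0.0
```

```bash
python3 - <<'E'
from h import *
go((.503,.247,.16),(.572,.253,.054))
t,_=grab('top','t3');s,_=grab('side','s3')
b=cv2.resize(t[110:230,315:445],(433,400),interpolation=cv2.INTER_CUBIC);a=cv2.resize(s[155:245,230:310+10],(356,400),interpolation=cv2.INTER_CUBIC)
a=cv2.resize(s[160:250,285:365],(356,400),interpolation=cv2.INTER_CUBIC)
cv2.imwrite('pics/c5.png',np.hstack([b,a])[:,:,::-1])
E
```

```text
t 7.58 p [0.4466 0.0671 0.1777] z [ 0.569  0.09  -0.817] y [ 0.149 -0.989 -0.004]
[ 0.284 -0.847  0.313] rows>= 4.98
[-0.023  0.024  0.632] rows>= 3.33
```

View pics/c5.png

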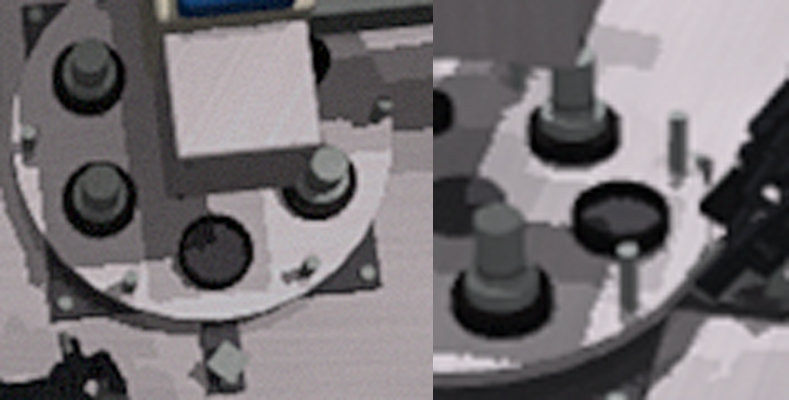

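The nest rim centre is at top crop (215,250), directly inward of the pointer at (227,362). It is at (620,217) in the side part. I'll compute the error.

```bash
python3 - <<'E'
from h import *
from scipy.optimize import least_squares
np.set_printoptions(precision=4,suppress=True)
k=400/120
C=lambda p:(315+(p[0]+.5)/k*1.0-.5,110+(p[1]+.5)/k-.5)
L=[((215,250),.105,0,.066),((99,198),.105,-60,.066),((89,76),.105,-120,.066),
 ((128,282),.146,-30,.091),((28,131),.146,-90,.091),((311,263),.146,30,.091),((385,105),.146,90,.091)]
W=np.array([atz('top',*C(p),z)[:2] for p,_,_,z in L])
f=lambda q:(W-np.array([[q[0]+r*np.cos(q[2]+np.radians(a)),q[1]+r*np.sin(q[2]+np.radians(a))] for _,r,a,_ in L])).ravel()
q=least_squares(f,[.655,-.082,-3.1]).x; print(q,np.degrees(q[2]),'to turn',np.degrees(q[2])+360-184.75);print(f(q).reshape(-1,2)*1000)
print('nest model',q[:2]+.105*np.array([np.cos(q[2]),np.sin(q[2])]),'side',atz('side',326.7,208.4,.066))
B=np.array([atz('top',*C(p),.012)[:2] for p in [(65,303),(368,271),(38,14)]]);print('bolts',B, 'ctr',(B[1]+B[2])/2,'ang',[np.degrees(np.arctan2(*v[::-1])) for v in (B[2]-B[0],B[0]-B[1])])
print('ptr',atz('top',*C((226,361)),.038))
E
```

```text
[ 0.6518 -0.083  -3.0838] -176.687617204175 to turn -1.4376172041750124
[[ 1.2419  0.1274]
 [-0.3934 -0.1334]
 [-0.6746 -0.4029]
 [-3.0586  1.2924]
 [ 1.428  -1.0993]
 [ 1.0586  0.4485]
 [ 0.398  -0.2327]]
nest model [ 0.547  -0.0891] side [ 0.5444 -0.0802  0.066 ]
bolts [[ 0.5163  0.0339]
 [ 0.5388 -0.2228]
 [ 0.7728  0.0522]] ctr [ 0.6558 -0.0853] ang [np.float64(4.080649603573906), np.float64(94.99251056454312)]
ptr [ 0.4606 -0.0973  0.038 ]
```

```bash
python3 -c "
from h import *
go((.503,.247,.16),(.572,.253,.054))"
```

```text
t 7.68 p [0.4466 0.0669 0.1772] z [ 0.569  0.089 -0.818] y [ 0.149 -0.989 -0.005]
[ 0.285 -0.848  0.311] rows>= 4.99
[-0.022  0.024  0.632] rows>= 3.33
```

```bash
python3 -c "
from h import *
o=bot.get_obs();print(o['joint_pos'].round(3),o['joint_vel'].round(3))"
```

```text
[ 0.145 -0.178 -0.832  0.303  0.006  3.141] [-0.032  0.008 -0.002  0.002 -0.019  0.   ]
```

Joint 6 reached its range limit. The grasp is symmetric, so I give the tool a half turn about its z axis.

Request:
apply_moves:
  steps:
    - [[0,0,0],[0,0,-0.0395],0.7]
    - [[0,0,0],[0,0,-0.0395],0.7]
    - [[0,0,0],[0,0,-0.0395],0.7]
    - [[0,0,0],[0,0,-0.0395],0.7]
    - [[0,0,0],[0,0,-0.0395],0.7]
    - [[0,0,0],[0,0,-0.0395],0.7]
    - [[0,0,0],[0,0,-0.0395],0.7]
    - [[0,0,0],[0,0,-0.0395],0.7]

```text
clock: 8.35
eef_pos: [0.4468, 0.065, 0.1767]
tool_rot: [0.802, 0.516, 0.275, 0.123]
ft_force: [-0.1, 0.2, -0.1]
grip_width: 0.06
grasp_force: 0.0
```

Request:
apply_moves:
  steps:
    - [[0,0,0],[0,0,-0.0395],0.7]
    - [[0,0,0],[0,0,-0.0395],0.7]
    - [[0,0,0],[0,0,-0.0395],0.7]
    - [[0,0,0],[0,0,-0.0395],0.7]
    - [[0,0,0],[0,0,-0.0395],0.7]
    - [[0,0,0],[0,0,-0.0395],0.7]
    - [[0,0,0],[0,0,-0.0395],0.7]
    - [[0,0,0],[0,0,-0.0395],0.7]

```text
clock: 9.02
eef_pos: [0.4467, 0.065, 0.1767]
tool_rot: [0.46, 0.835, 0.183, 0.239]
ft_force: [-0.0, -0.1, 0.6]
grip_width: 0.0598
grasp_force: 0.0
```

Request:
apply_moves:
  steps:
    - [[0,0,0],[0,0,-0.0395],0.7]
    - [[0,0,0],[0,0,-0.0395],0.7]
    - [[0,0,0],[0,0,-0.0395],0.7]
    - [[0,0,0],[0,0,-0.0395],0.7]
    - [[0,0,0],[0,0,-0.0395],0.7]
    - [[0,0,0],[0,0,-0.0395],0.7]
    - [[0,0,0],[0,0,-0.0395],0.7]
    - [[0,0,0],[0,0,-0.0395],0.7]

```text
clock: 9.68
eef_pos: [0.4467, 0.065, 0.1767]
tool_rot: [0.006, 0.954, 0.047, 0.298]
ft_force: [-0.5, 0.2, -0.3]
grip_width: 0.0598
grasp_force: 0.0
```

```bash
python3 - <<'E'
from h import *
go((.503,.247,.16),(.572,.253,.054))
o,p,Rm=st(); print(o['joint_pos'].round(3))
# rotation needed to goal: lean along 4.75deg+, tilt 35, y=+ey
e=np.radians(5.5); ex=np.array([np.cos(e),np.sin(e),0]); ey=np.array([-ex[1],ex[0],0]); z=np.sin(.613)*ex-np.array([0,0,np.cos(.613)])
G=np.c_[np.cross(ey,z),ey,z]; print((R.from_matrix(Rm.T@G).as_rotvec()/np.pi).round(4))
p2=p; 
for t in ((.503,.247,.16),(.572,.253,.054)): print((G.T@(np.array(t)-p2)/.2).round(3)); p2=np.array(t)
E
```

```text
t 9.68 p [0.4467 0.065  0.1767] z [ 0.568  0.086 -0.818] y [-0.016  0.995  0.094]
[-0.147  0.894  0.307] rows>= 5.03
[ 0.018 -0.025  0.632] rows>= 3.33
[ 0.141 -0.177 -0.832  0.304  0.006  0.156]
[ 0.01   -0.0011 -0.0381]
[-0.252  0.879  0.28 ]
[ 0.022 -0.003  0.633]
```

Rotate once, then translate over six rows.

Request:
apply_moves:
  steps:
    - [[0,0,0],[0.01,-0.001,-0.038],0.7]
    - [[-0.042,0.146,0.047],[0,0,0],0.7]
    - [[-0.042,0.146,0.047],[0,0,0],0.7]
    - [[-0.042,0.146,0.047],[0,0,0],0.7]
    - [[-0.042,0.146,0.047],[0,0,0],0.7]
    - [[-0.042,0.146,0.047],[0,0,0],0.7]
    - [[-0.042,0.146,0.047],[0,0,0],0.7]
    - [[0,0,0],[0,0,0],0.7]

```text
clock: 10.35
eef_pos: [0.5064, 0.2519, 0.161]
tool_rot: [-0.045, 0.952, 0.018, 0.302]
ft_force: [0.7, -0.1, 0.6]
grip_width: 0.0597
grasp_force: 0.0
```

```bash
python3 -c "
from h import *
go((.572,.253,.054));print(bot.get_obs()['joint_pos'].round(3))"
```

```text
t 10.35 p [0.5064 0.2519 0.161 ] z [ 0.574  0.061 -0.817] y [-0.096  0.995  0.006]
[ 0.041 -0.029  0.625] rows>= 3.3
[ 0.601  0.12  -0.591  0.303 -0.278  0.427]
```

Request:
apply_moves:
  steps:
    - [[0.041,-0.029,0.1],[0,0,0],0.7]
    - [[0,0,0.15],[0,0,0],0.7]
    - [[0,0,0.15],[0,0,0],0.7]
    - [[0,0,0.12],[0,0,0],0.7]
    - [[0,0,0.07],[0,0,0],0.7]
    - [[0,0,0.035],[0,0,0],0.7]
    - [[0,0,0],[0,0,0],0.7]
    - [[0,0,0],[0,0,0],0.4]

```text
clock: 11.02
eef_pos: [0.5691, 0.2471, 0.0533]
tool_rot: [-0.043, 0.953, 0.015, 0.301]
ft_force: [0.9, -0.5, 1.0]
grip_width: 0.049
grasp_force: 0.0
```

Request:
apply_moves:
  steps:
    - [[0,0,0],[0,0,0],0]
    - [[0,0,0],[0,0,0],0]
    - [[0,0,0],[0,0,0],0]
    - [[0,0,0],[0,0,0],0]
    - [[0,0,0],[0,0,0],0]
    - [[0,0,0],[0,0,0],0]
    - [[0,0,0],[0,0,0],0]
    - [[0,0,0],[0,0,0],0]

```text
clock: 11.68
eef_pos: [0.5696, 0.2486, 0.055]
tool_rot: [-0.044, 0.952, 0.016, 0.302]
ft_force: [-4.0, 0.3, 7.2]
grip_width: 0.0284
grasp_force: 59.2
```

```bash
python3 -c "
from h import *
o,p,Rm=st();go(p+[0,0,.05]);print(o['ft_force'],o['ft_torque'],o['grip_width'],o['joint_pos'].round(3))"
```

```text
t 11.68 p [0.5696 0.2486 0.055 ] z [ 0.574  0.058 -0.817] y [-0.093  0.996  0.005]
[-0.144  0.001 -0.204] rows>= 1.32
[-3.95554853  0.33790766  7.15388655] [-0.10631296  0.55914862  0.04105761] 0.02842614655236578 [ 0.52   0.394 -0.593  0.011 -0.238  0.358]
```

Request:
apply_moves:
  steps:
    - [[-0.024,0,-0.034],[0,0,0],0]
    - [[-0.048,0,-0.068],[0,0,0],0]
    - [[-0.048,0,-0.068],[0,0,0],0]
    - [[-0.024,0,-0.034],[0,0,0],0]
    - [[0,0,0],[0,0,0],0]
    - [[0,0,0],[0,0,0],0]
    - [[0,0,0],[0,0,0],0]
    - [[0,0,0],[0,0,0],0]

```text
clock: 12.35
eef_pos: [0.568, 0.2472, 0.1016]
tool_rot: [-0.044, 0.953, 0.015, 0.3]
ft_force: [-0.3, -0.7, -5.8]
grip_width: 0.0282
grasp_force: 60.3
```

```bash
python3 -c "
from h import *
f=[]
for i in range(8): camera('side');f.append(bot.get_obs()['ft_force'])
o,p,Rm=st();go(p);print(np.mean(f,0),np.std(f,0),o['ft_torque'],o['grip_width'],o['joint_pos'].round(3))"
```

```text
t 12.75 p [0.5693 0.2478 0.1033] z [ 0.572  0.057 -0.818] y [-0.093  0.996  0.004]
[0. 0. 0.] rows>= 0.0
[ 4.47243359e-03 -1.35437694e-01 -5.02384942e+00] [0.31634379 0.32134316 0.35935467] [-0.08036298  1.12236437 -0.01206196] 0.028256982434472982 [ 0.519  0.303 -0.545  0.152 -0.237  0.358]
```

A weighs 5.0 N, about 0.51 kg, so A is the solid blank and B stays untouched. Now I carry A to the nest.

```bash
python3 -c "
from h import *
go((.475,.20,.19),(.475,-.085,.19),(.515,-.091,.15))"
```

```text
t 12.75 p [0.5693 0.2478 0.1033] z [ 0.572  0.057 -0.818] y [-0.093  0.996  0.004]
[ 0.152 -0.193 -0.638] rows>= 3.6
[ 0.105 -1.419 -0.081] rows>= 7.5
[-0.046 -0.049  0.276] rows>= 1.5
```

Request:
apply_moves:
  steps:
    - [[0.015,-0.019,-0.064],[0,0,0],0]
    - [[0.03,-0.039,-0.128],[0,0,0],0]
    - [[0.03,-0.039,-0.128],[0,0,0],0]
    - [[0.03,-0.039,-0.128],[0,0,0],0]
    - [[0.03,-0.039,-0.128],[0,0,0],0]
    - [[0.017,-0.1,-0.062],[0,0,0],0]
    - [[0.01,-0.142,-0.008],[0,0,0],0]
    - [[0.01,-0.142,-0.008],[0,0,0],0]

```text
clock: 13.42
eef_pos: [0.4766, 0.1266, 0.1918]
tool_rot: [-0.045, 0.952, 0.017, 0.303]
ft_force: [1.1, -0.9, -4.6]
grip_width: 0.028
grasp_force: 60.6
```

Request:
apply_moves:
  steps:
    - [[0.01,-0.142,-0.008],[0,0,0],0]
    - [[0.01,-0.142,-0.008],[0,0,0],0]
    - [[0.01,-0.142,-0.008],[0,0,0],0]
    - [[0.01,-0.142,-0.008],[0,0,0],0]
    - [[0.01,-0.142,-0.008],[0,0,0],0]
    - [[0.01,-0.142,-0.008],[0,0,0],0]
    - [[0.01,-0.142,-0.008],[0,0,0],0]
    - [[0.01,-0.07,-0.004],[0,0,0],0]

```text
clock: 14.08
eef_pos: [0.4768, -0.0907, 0.1907]
tool_rot: [-0.042, 0.952, 0.014, 0.302]
ft_force: [-0.3, 0.0, -4.8]
grip_width: 0.0287
grasp_force: 60.7
```

```bash
python3 -c "
from h import *
go((.515,-.0905,.15),(.5435,-.0905,.15))
print(st()[0]['joint_pos'].round(3),st()[0]['grip_width'])"
```

```text
t 14.08 p [ 0.4768 -0.0907  0.1907] z [ 0.574  0.052 -0.817] y [-0.088  0.996  0.001]
[-0.038 -0.016  0.276] rows>= 1.47
[-0.116 -0.013  0.082] rows>= 0.75
[-0.326 -0.098 -0.72   0.376  0.235 -0.345] 0.02873665543014849
```

Request:
apply_moves:
  steps:
    - [[-0.028,-0.006,0.068],[0,0,0],0]
    - [[-0.028,-0.006,0.068],[0,0,0],0]
    - [[-0.028,-0.006,0.068],[0,0,0],0]
    - [[-0.028,-0.006,0.068],[0,0,0],0]
    - [[-0.028,-0.006,0.068],[0,0,0],0]
    - [[0,0,0],[0,0,0],0]
    - [[0,0,0],[0,0,0],0]
    - [[0,0,0],[0,0,0],0]

```text
clock: 14.75
eef_pos: [0.5382, -0.0872, 0.1502]
tool_rot: [-0.044, 0.953, 0.016, 0.301]
ft_force: [-0.6, -0.0, -5.6]
grip_width: 0.0285
grasp_force: 60.5
```

```bash
python3 - <<'E'
from h import *
go((.5435,-.0905,.15))
t,_=grab('top','t4');s,_=grab('side','s4')
b=cv2.resize(t[150:220,345:415],(400,400),interpolation=cv2.INTER_CUBIC);a=cv2.resize(s[155:235,290:370],(400,400),interpolation=cv2.INTER_CUBIC)
cv2.imwrite('pics/c6.png',np.hstack([b,a])[:,:,::-1])
E
```

```text
t 14.75 p [ 0.5382 -0.0872  0.1502] z [ 0.572  0.056 -0.819] y [-0.093  0.996  0.004]
[-0.02  -0.019  0.015] rows>= 0.16
```

View pics/c6.png

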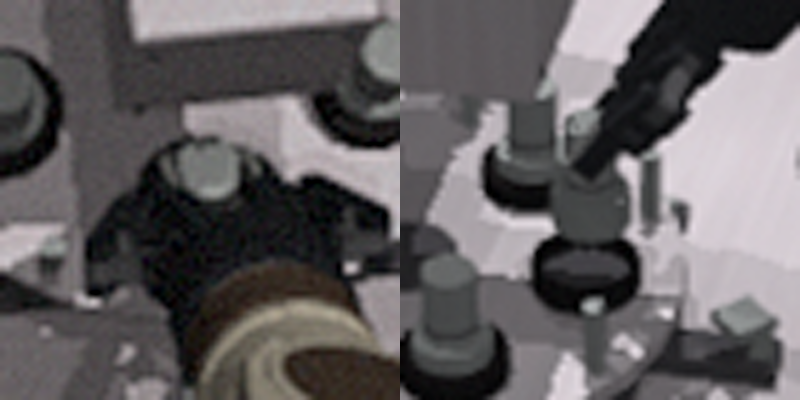

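The blank's top is at top crop (210,170). In the side part the foot is centred at x=590 with its lowest edge at y=240, and the nest rim is centred at about (586,268). I'll compare them metrically.

```bash
python3 - <<'E'
from h import *
np.set_printoptions(precision=4,suppress=True)
o,p,Rm=st(); zb=p[2]-.055
k=400/70; ct=lambda x,y:(345+(x+.5)/k-.5,150+(y+.5)/k-.5); cs=lambda x,y:(290+(x-400+.5)/5-.5,155+(y+.5)/5-.5)
T=atz('top',*ct(210,170),zb+.064); S=atz('side',*cs(590,219),zb)
print('tcp',p,'blank top cam',T,'side foot',S,'nest side now',atz('side',*cs(586,268),.066))
# predicted silhouettes in side crop for blank at TCP+dx, and rim
th=np.linspace(0,2*np.pi,73)
def box(c,r,z):
    q=np.array([proj('side',(c[0]+r*np.cos(a),c[1]+r*np.sin(a),z)) for a in th]); q=(q-[290,155])*5+[400,0]; return q.min(0).round(),q.max(0).round()
for c in [(p[0]+.0035,p[1])]:
    print('foot bottom',box(c,.022,zb),'foot top',box(c,.022,zb+.022),'top',box(c,.015,zb+.064))
for c in [(.547,-.090)]: print('rim',box(c,.031,.066))
E
```

```text
tcp [ 0.5385 -0.0873  0.1508] blank top cam [ 0.5423 -0.0858  0.1598] side foot [ 0.5435 -0.0865  0.0958] nest side now [ 0.5444 -0.0812  0.066 ]
foot bottom (array([551., 194.]), array([631., 240.])) foot top (array([550., 161.]), array([631., 207.])) top (array([562., 104.]), array([618., 135.]))
rim (array([528., 224.]), array([640., 290.]))
```

```bash
python3 - <<'E'
from h import *
np.set_printoptions(precision=2,suppress=True)
th=np.linspace(0,2*np.pi,73)
for n,f,seed in(('side','s3',(327,208)),('top','t3',(379,185))):
    g=cv2.cvtColor(cv2.imread(f'pics/{f}.png'),cv2.COLOR_BGR2GRAY)
    for lim in(45,60):
        m=(g<lim).astype(np.uint8); c,l,s,ce=cv2.connectedComponentsWithStats(m)
        ids=np.unique(l[seed[1]-14:seed[1]+14,seed[0]-12:seed[0]+12]); i=max(ids[ids>0],key=lambda i:s[i,4]); 
        print(n,lim,'box',s[i][:2],s[i][:2]+s[i][2:4]-1,s[i][4])
    for c in((.547,-.090),(.547,-.086),(.543,-.090)):
        q=np.array([proj(n,(c[0]+.031*np.cos(a),c[1]+.031*np.sin(a),z)) for a in th for z in(.066,.048)]); print(c,q.min(0),q.max(0))
E
```

```text
side 45 box [316 201] [337 217] 191
side 60 box [316 201] [337 217] 221
(0.547, -0.09) [315.67 199.74] [337.97 218.18]
(0.547, -0.086) [315.24 200.54] [337.58 219.04]
(0.543, -0.09) [317.04 199.96] [339.36 218.42]
top 45 box [368 174] [390 196] 208
top 60 box [368 174] [390 196] 356
(0.547, -0.09) [367.69 173.97] [390.95 197.49]
(0.547, -0.086) [366.24 174.  ] [389.48 197.52]
(0.543, -0.09) [367.74 175.4 ] [391.01 198.93]
```

Box fits in both views put the nest at (.548,-.0895) and the blank at (.542,-.087).

```bash
python3 -c "
from h import *
go((.5445,-.090,.150),(.5445,-.090,.118),(.5445,-.090,.105))"
```

```text
t 14.85 p [ 0.5385 -0.0873  0.1508] z [ 0.573  0.056 -0.818] y [-0.093  0.996  0.004]
[-0.021 -0.016  0.02 ] rows>= 0.18
[ 0.092 -0.001  0.131] rows>= 0.84
[ 0.037 -0.     0.053] rows>= 0.34
```

Request:
apply_moves:
  steps:
    - [[-0.021,-0.016,0.02],[0,0,0],0]
    - [[0,0,0],[0,0,0],0]
    - [[0.023,0,0.033],[0,0,0],0]
    - [[0.023,0,0.033],[0,0,0],0]
    - [[0.023,0,0.033],[0,0,0],0]
    - [[0.023,0,0.033],[0,0,0],0]
    - [[0,0,0],[0,0,0],0]
    - [[0,0,0],[0,0,0],0]

```text
clock: 15.52
eef_pos: [0.5448, -0.0897, 0.1171]
tool_rot: [-0.044, 0.953, 0.016, 0.301]
ft_force: [1.0, 0.6, -5.1]
grip_width: 0.0279
grasp_force: 60.7
```

```bash
python3 - <<'E'
from h import *
go((.5445,-.090,.105)); print(st()[0]['ft_force'])
s,_=grab('side','s5'); cv2.imwrite('pics/c7.png',cv2.resize(s[150:235,280:370],(635,600),interpolation=cv2.INTER_CUBIC)[:,:,::-1])
E
```

```text
t 15.52 p [ 0.5448 -0.0897  0.1171] z [ 0.572  0.057 -0.819] y [-0.093  0.996  0.004]
[ 0.036 -0.001  0.049] rows>= 0.32
[ 0.95049682  0.63660908 -5.11133134]
```

View pics/c7.png

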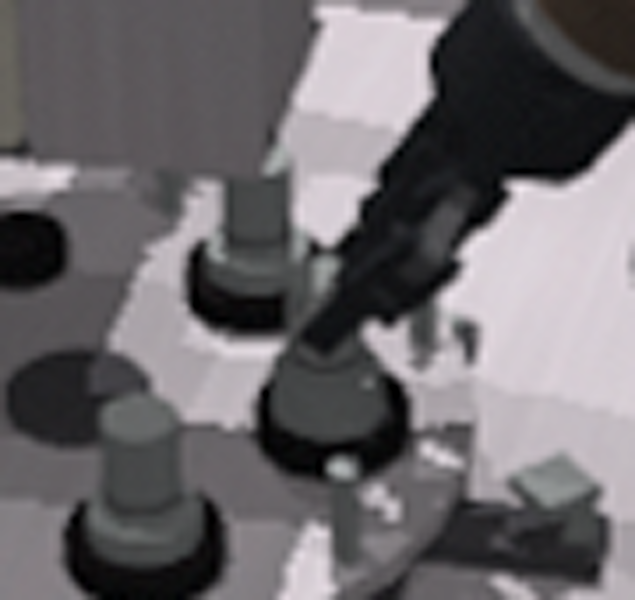

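The foot (x 272–392) is centred in the cup (258–410), with its bottom just below the rim. I lower the rest of the way.

Request:
apply_moves:
  steps:
    - [[0.009,0,0.012],[0,0,0],0]
    - [[0.009,0,0.012],[0,0,0],0]
    - [[0.009,0,0.012],[0,0,0],0]
    - [[0.006,0,0.009],[0,0,0],0]
    - [[0,0,0],[0,0,0],0]
    - [[0,0,0],[0,0,0],0]
    - [[0,0,0],[0,0,0],0]
    - [[0,0,0],[0,0,0],0]

```text
clock: 16.23
eef_pos: [0.5454, -0.0899, 0.1069]
tool_rot: [-0.044, 0.952, 0.016, 0.302]
ft_force: [0.4, 0.4, -1.2]
grip_width: 0.028
grasp_force: 60.9
```

Request:
apply_moves:
  steps:
    - [[0.004,0,0.006],[0,0,0],0]
    - [[0.004,0,0.006],[0,0,0],0]
    - [[0,0,0],[0,0,0],0]
    - [[0,0,0],[0,0,0],0]
    - [[0,0,0],[0,0,0],0]
    - [[0,0,0],[0,0,0],0]
    - [[0,0,0],[0,0,0],0]
    - [[0,0,0],[0,0,0],0]

```text
clock: 16.9
eef_pos: [0.5454, -0.0898, 0.1039]
tool_rot: [-0.044, 0.952, 0.016, 0.302]
ft_force: [-0.9, -0.2, 2.4]
grip_width: 0.0284
grasp_force: 61.6
```

Request:
apply_moves:
  steps:
    - [[0,0,0],[0,0,0],0.42]
    - [[0,0,0],[0,0,0],0.5]
    - [[0,0,0],[0,0,0],0.6]
    - [[0,0,0],[0,0,0],0.6]
    - [[0,0,0],[0,0,0],0.6]
    - [[0,0,0],[0,0,0],0.6]
    - [[0,0,0],[0,0,0],0.6]
    - [[0,0,0],[0,0,0],0.6]

```text
clock: 17.57
eef_pos: [0.5449, -0.0896, 0.1033]
tool_rot: [-0.044, 0.952, 0.016, 0.301]
ft_force: [-0.4, -0.4, -0.2]
grip_width: 0.0516
grasp_force: 0.0
```

Request:
apply_moves:
  steps:
    - [[0,0,-0.04],[0,0,0],0.6]
    - [[0,0,-0.1],[0,0,0],0.6]
    - [[0,0,-0.15],[0,0,0],0.6]
    - [[0,0,-0.15],[0,0,0],0.6]
    - [[0,0,-0.15],[0,0,0],0.6]
    - [[0,0,-0.15],[0,0,0],0.6]
    - [[0,0,0],[0,0,0],0.6]
    - [[0,0,0],[0,0,0],0.6]

```text
clock: 18.23
eef_pos: [0.4605, -0.0987, 0.2271]
tool_rot: [-0.044, 0.952, 0.015, 0.304]
ft_force: [0.6, 0.1, 0.3]
grip_width: 0.0513
grasp_force: 0.0
```

```bash
python3 - <<'E'
from h import *
go((.5445,-.090,.105)); print(st()[0]['ft_force'])
s,_=grab('side','s6');t,_=grab('top','t6')
a=s[150:240,270:370];a=cv2.resize(a,(444,400),interpolation=cv2.INTER_CUBIC)
b=cv2.resize(t[145:225,335:405],(350,400),interpolation=cv2.INTER_CUBIC)
cv2.imwrite('pics/c8.png',np.hstack([a,b])[:,:,::-1])
n=np.array((.548,-.0895))
th=np.linspace(0,6.283,73)
for r,z in((.022,.072),(.015,.114),(.031,.066)):
    for cam,(x0,y0,k,off) in dict(side=(270,150,4.444,0),top=(335,145,5,444)).items():
        q=(np.array([proj(cam,(*(n+r*np.array([np.cos(a),np.sin(a)])),z)) for a in th])-[x0,y0])*k+[off,0]; print(cam,r,q.min(0).round(),q.max(0).round())
E
```

```text
t 18.23 p [ 0.4605 -0.0987  0.2271] z [ 0.577  0.054 -0.815] y [-0.092  0.996  0.002]
[0.01  0.004 0.742] rows>= 3.91
[0.59077344 0.11349922 0.26341644]
side 0.022 [215. 222.] [286. 263.]
top 0.022 [626. 157.] [707. 236.]
side 0.015 [226. 173.] [274. 201.]
top 0.015 [645. 152.] [703. 208.]
side 0.031 [201. 221.] [300. 280.]
top 0.031 [609. 143.] [723. 255.]
```

View pics/c8.png

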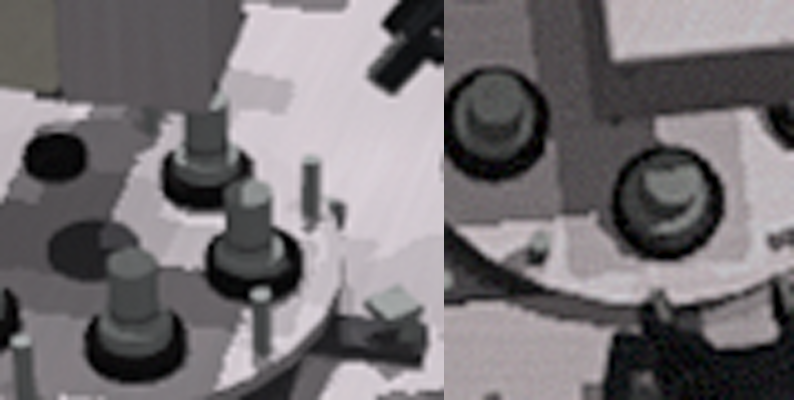

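The blank stands upright and centred in the nest, at side (248,230) and top (670,190). The nest faces the pointer and the gripper is clear, so I hand in.

```bash
python3 -c "
from h import *
print(bot.job_done())"
```

```text
the job is handed in; nothing more can be done
None
```

The job is handed in (no verdict was returned): blank A, which hefted at about 0.51 kg and so is the solid one, stands upright and centred in the fitting nest at the loading point. I never touched the hollow blank or the bystanders.

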